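Line up the jars and hold the telescoping guard rail out across the shelf

ROBOT

A 7-joint arm with a two-finger parallel gripper is mounted at the origin on the work surface. World frame = base frame: x ahead of the robot, y to its left, z up, the work surface at z = 0. Lengths are in m, angles in rad, forces in N, time in s.
With the tool pointing down it reaches from about 0.4 to 0.85 m from the base axis. Payload 10.4 kg.
Tool frame: the origin (TCP) lies between the finger pads; the fingertips stand tcp_to_tips ahead of it and the grasp point (between the pads) lies 8 mm behind it (tcp_to_tips is the distance from the TCP to the fingertips, in m); z points along the fingers, y is the line along which they close (so a half turn about z gives the same grasp; the last joint's range is limited). The gripper opens to 85 mm and grips with 20 to 120 N. Pads are 22 mm wide; open, the fingers measure 114 mm over their backs; the gripper's body (76 mm by 85 mm) begins 54 mm behind the grasp point. The pads swing forward as they close: fully open they stand 13 mm farther back than shut.
Start: joints at [1.25, 0.332, -0.065, 1.46, 0.022, 1.35, -0.088], TCP at [0.183, -0.598, 0.242] pointing down, gripper open.
Joint ranges: [-2.6, 2.6], [-0.5, 2.12], [-1.47, 1.34], [0.16, 2.42], [-1.27, 4.41], [0.06, 2.06], [-2.6, 2.6]. Speed limits (rad/s): [2.22, 2.22, 2.79, 2.79, 3.14, 3.14, 3.14].

INTERFACE

Orientations are given as a unit quaternion [x, y, z, w].
In Python, from workcell import * gives the robot as it stands.
- The arm moves only by the tool apply_moves, never from a script. Its argument "rows" is a list of rows, each an object of numbers: "x", "y", "z": the shift along the tool's x, y, z in mm; "ax", "ay", "az": the turn, a rotation vector about the tool's x, y, z in degrees; "gripper": the closure, from 0 (fully open) to 1 (shut). A call has 1 to 5 rows; each row shifts and turns the commanded pose from where the row before left it, along the tool's axes as they then stand; what a row does not reach is not made up. A row lasts 1/12 s, in which the tool goes at most 41.7 mm and 7.16 degrees, less where a joint would pass 70% of its speed; a pose out of reach is approached as far as the arm can. A call with a gripper value outside its range is refused whole. The fingers move at their own pace and stop on an object; "newtons" is the grip in N (left out, the last holds). Time passes only in rows, so rows that do not move let the fingers close. It gives the time, the measured TCP pose, the force, the opening and the grip force at its end, in the units of the state.
- get_obs(): the state, without advancing time (a new reading comes with each control period).
- camera(name): name is "scene" or "top" or "wrist"; returns a dict with "color" (384x512x3 uint8, red, green, blue), "fov_y" (degrees; the focal length in pixels is half the picture's height over the tangent of half this angle, whatever the lens; pixels are square), "cx", "cy" (the principal point, pixels), "k1" (the pictures are not rectified: a ray, as slopes to the right and down, at radius r is drawn at 1 + k1 r^2 times it, then the intrinsics apply), "rvec" (rotation vector, rad) and "tvec" (3), from world to camera coordinates, as OpenCV has them. Camera axes: x right, y down, z forward; pixel columns grow to the right and rows downward; lengths in m; the calibration is good to about 2 mm. A picture is of the moment at which its call begins. There is no depth.
- hand_in(): hands the job in; it is judged then, once.
The state is a dict: "clock": time; "joint_pos": joint angles; "joint_velocities": joint speeds; "tau": joint torques, N m; "position": TCP position; "ee_rot": TCP orientation; "ft_force": force on the tool from outside, world axes, zero at the start; "torque": the same for the moment, N m; "grip_width": opening from 0.0 (shut) to 1.0 (fully open); "grasp_force": force on a finger pad.
Only numpy, scipy, OpenCV 4.12 (cv2) and the standard library are available. Lean on these libraries where they do the work, as an engineer would, in place of code of your own. Each camera call takes 0.05 s, during which the arm holds its last target. There are 200 camera calls.

TASK

Nudge the three frosted jars back until each one touches the steel ledge at the rear of the glass shelf, so that they stand upright in one straight row. Then press the red lock button of the guard rail fully in, take the blue grip and pull the rail out past its first stop to its second, fully extended stop. The rail springs back by itself, so finish while still holding the grip with the rail fully out, and leave the clear box, scrubbing pad, pump head and scoop where they are.

Things in the scene. Friction and masses are not known exactly. Their poses are not given: they have to be found in the camera images.
- shelf: Fixed glass shelf slab, 290 (x) by 620 (y) by 10 mm. Origin on its top face, 60 mm above the work surface; x points away from the robot to the wall, y along the shelf, z up. The slab spans x -160 to 130 mm, y -310 to 310 mm in this frame
- ledge_front (a point): Foot of the front face of the steel back ledge on the shelf: at x = 100, y = 20, z = 0 mm in the shelf's frame. The ledge is 40 mm high, 15 mm thick and runs 190 mm to either side along the shelf's y
- rail_mouth (a point): Where the guard rail leaves its fixed white housing, on the tube axis, 26 mm above the shelf top, at x = -120, y = -80 mm in the shelf's frame. The housing is 32 mm wide (x), 45 mm high and reaches 170 mm from here to -y; the rail slides out in the shelf's +y direction
- jar_a: Frosted round jar, 52 mm diameter, 75 mm high to the top of its aluminium screw lid, 120 to 250 g, standing on the shelf. Origin at the centre of its underside. It touches the back ledge when its origin is at x = 74 mm in the shelf's frame
- jar_b: Frosted round jar, 52 mm diameter, 75 mm high to the top of its aluminium screw lid, 120 to 250 g, standing on the shelf. Origin at the centre of its underside. It touches the back ledge when its origin is at x = 74 mm in the shelf's frame
- jar_c: Frosted round jar, 52 mm diameter, 75 mm high to the top of its aluminium screw lid, 120 to 250 g, standing on the shelf. Origin at the centre of its underside. It touches the back ledge when its origin is at x = 74 mm in the shelf's frame
- lock_button (a joint): Travel of the red round lock button (24 mm diameter, on top of the rail housing, pressed straight down): 0 = out (rail locked in), 0.006 m = fully in (rail free). Takes about 3 to 4 N and stays in when let go
- lock_button_top (a point): Centre of the red button's top face, 60 mm above the shelf top when out, 54 mm when in; at x = -120, y = -130 mm in the shelf's frame. Moves down with the button
- rail_first (a joint): Extension of the thicker telescope tube (22 mm diameter) from the housing: 0 = in, 0.08 m = out at the first stop. Its spring needs about 4 N, so it comes out first
- rail_second (a joint): Extension of the thinner telescope tube (15 mm diameter) from the thicker tube: 0 = in, 0.08 m = out; with both at 0.08 m the rail is at its second stop. Its spring needs about 7 to 8 N, and both springs pull the rail back in when it is let go
- rail_knob: Blue upright grip on the rail's +y end, 18 by 18 mm with sides along the shelf's x and y. Origin on the tube axis, 26 mm above the shelf top; the grip reaches from 9 mm below to 60 mm above it. Tubes up to 22 mm thick join its -y side: pinch it more than 15 mm above its origin. Starts 50 mm from the rail mouth; moves 160 mm in the shelf's +y
- clear_box: Bystander: transparent latched plastic box, 72 by 62 by 42 mm, on the shelf's +y end. Origin at its underside
- scrub_pad: Bystander: yellow silicone scrubbing pad, 80 by 55 by 18 mm, on the shelf's -y end. Origin at its underside
- pump_head: Bystander: stainless pump head lying loose, 60 mm long, 30 mm high, on the shelf's +y end. Origin at its underside
- scoop: Bystander: blue plastic scoop, 115 by 40 by 24 mm, on the shelf's -y end beside the rail housing. Origin at its underside
Not all that is in view belongs to the job. What is shaped like the jar_a but purple is not meant.

How it is judged:
On the way, in this order (a step that is already met when the one before it is completed fails the run):
1. all three jars stand upright against the back ledge (x of jar_a in the frame of shelf between 0.068 and 0.08 m and y of jar_a in the frame of shelf between -0.16 and 0.2 m and z of jar_a in the frame of shelf between -0.005 and 0.008 m and angle between each of jar_a, jar_b, jar_c's own z axis and vertical below 0.1 rad and x of jar_b in the frame of shelf between 0.068 and 0.08 m and y of jar_b in the frame of shelf between -0.16 and 0.2 m and z of jar_b in the frame of shelf between -0.005 and 0.008 m and x of jar_c in the frame of shelf between 0.068 and 0.08 m and y of jar_c in the frame of shelf between -0.16 and 0.2 m and z of jar_c in the frame of shelf between -0.005 and 0.008 m and value of joint lock_button below 0.003 m), for 0.2 s.
2. the lock button is pressed in, the rail still in (value of joint lock_button above 0.0045 m and value of joint each of rail_first, rail_second below 0.02 m), for 0.1 s.
3. the rail is at its second stop, held by its grip (value of joint each of rail_first, rail_second above 0.074 m and contact force between the fingers and rail_knob above 2 N), for 0.3 s.
At the end, for the whole second after the job is handed in: The three jars stand upright with their backs within 6 mm of the back ledge, the lock button is in, both telescope tubes are out to within 6 mm of their 80 mm stops, the fingers still hold the blue grip with more than 2 N, and the four bystanders are within 20 mm of where they were (all of step 3 and x of jar_a in the frame of shelf between 0.068 and 0.08 m and y of jar_a in the frame of shelf between -0.16 and 0.2 m and z of jar_a in the frame of shelf between -0.005 and 0.008 m and angle between each of jar_a, jar_b, jar_c's own z axis and vertical below 0.1 rad and x of jar_b in the frame of shelf between 0.068 and 0.08 m and y of jar_b in the frame of shelf between -0.16 and 0.2 m and z of jar_b in the frame of shelf between -0.005 and 0.008 m and x of jar_c in the frame of shelf between 0.068 and 0.08 m and y of jar_c in the frame of shelf between -0.16 and 0.2 m and z of jar_c in the frame of shelf between -0.005 and 0.008 m and value of joint lock_button above 0.0045 m and distance of each of clear_box, scrub_pad, pump_head, scoop from where it was at the start of the episode below 0.02 m); the arm keeps its last pose, push and grip.
It fails at once if a jar tips over or leaves the shelf (angle between any of jar_a, jar_b, jar_c's own z axis and vertical above 0.5 rad or z of any of jar_a, jar_b, jar_c in the frame of shelf below -0.03 m).
It fails at once if a bystander is pushed away (distance of any of clear_box, scrub_pad, pump_head, scoop from where it was at the start of the episode above 0.03 m).
It also fails if it takes over 64 s, if anything falls off the work surface, if the arm or the gripper's body presses on something with over 40 N, if the wrist force passes 120 N, or if a joint passes its speed limit or range.

## Working session

There is one attempt and no reset: what is moved stays moved. The work goes in short steps, Python scripts to look and compute and a tool call to move; the robot and the scene stay as the last step left them, time stands still between calls to the robot, and variables do not carry over. Pictures are saved under pics/ and viewed, at most 10 in all, crops included, and the job is handed in when it is done.

Besides the shell and the picture viewer there is one more tool, called as name(argument=value, ...) on one line, values as JSON. apply_moves: Moves the arm, as the interface text tells. Its arguments: {"type":"object","properties":{"rows":{"type":"array","items":{"type":"object","properties":{"x":{"type":"number"},"y":{"type":"number"},"z":{"type":"number"},"ax":{"type":"number"},"ay":{"type":"number"},"az":{"type":"number"},"gripper":{"type":"number"}}}},"newtons":{"type":"number"}},"required":["rows"]}

```bash
mkdir -p pics; ls
cat > h.py <<'E'
from workcell import *
import numpy as np, cv2
from scipy.spatial.transform import Rotation as R
def cam(n):
    c=camera(n); h=c["color"].shape[0]; f=h/2/np.tan(np.radians(c["fov_y"])/2)
    c["K"]=np.array([[f,0,c["cx"]],[0,f,c["cy"]],[0,0,1.]]); c["D"]=np.array([c["k1"],0,0,0.])
    c["R"]=cv2.Rodrigues(np.array(c["rvec"],float))[0]; c["t"]=np.array(c["tvec"],float); return c
def ray(c,uv):
    p=cv2.undistortPoints(np.array(uv,float).reshape(-1,1,2),c["K"],c["D"]).reshape(-1,2)
    d=np.c_[p,np.ones(len(p))]@c["R"]; return -c["R"].T@c["t"],d
def onz(c,uv,z):
    o,d=ray(c,uv); return o+d*((z-o[2])/d[:,2])[:,None]
def proj(c,P):
    return cv2.projectPoints(np.array(P,float).reshape(-1,1,3),np.array(c["rvec"],float),c["t"],c["K"],c["D"])[0].reshape(-1,2)
E
python3 - <<'E'
from h import *
s=get_obs(); print(s)
a=cam("scene");b=cam("top")
for n,c in(("scene",a),("top",b)):
    print(n,c["fov_y"],c["k1"],-c["R"].T@c["t"])
    cv2.imwrite(f"pics/{n}0.png",cv2.resize(c["color"][:,:,::-1],(800,600),interpolation=cv2.INTER_CUBIC))
E
```

```text
pics
{'clock': 0.0, 'joint_pos': array([ 1.25039038,  0.3328746 , -0.06466789,  1.46092651,  0.02163809,
        1.34987966, -0.08851474]), 'joint_velocities': array([-0.00095133, -0.00151761, -0.00055465,  0.00014045, -0.00115045,
       -0.00012494,  0.00086159]), 'tau': array([ 7.78090107e-04, -6.25454450e+01,  4.96871537e-02, -3.91604805e+01,
        1.64072856e-02,  9.89147782e-03, -1.68218310e-05]), 'position': array([ 0.18325467, -0.59716926,  0.24152121]), 'ee_rot': array([ 9.88935371e-01,  1.48345363e-01, -1.57723442e-04, -6.77942824e-04]), 'ft_force': array([-0.39734226, -0.02507579,  0.16471039]), 'torque': array([ 0.00870964, -0.00595215,  0.03135716]), 'grasp_force': 0.0, 'grip_width': 0.9997920794969356}
scene 50.63723594941602 -0.07875275413382439 [1.06473265 0.07171838 0.77050188]
top 44.847755148555365 0.06422743166756831 [0.32761351 0.00933734 1.15627142]
```

View pics/scene0.png

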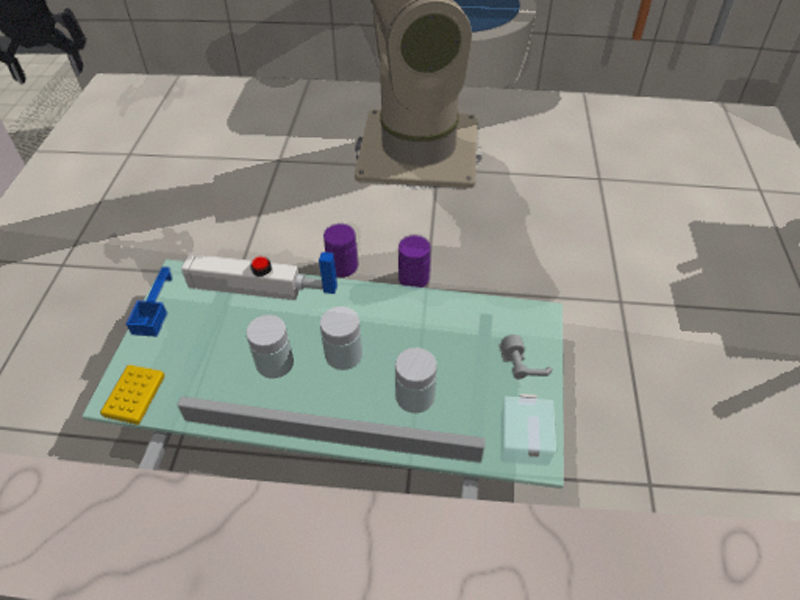

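View pics/top0.png

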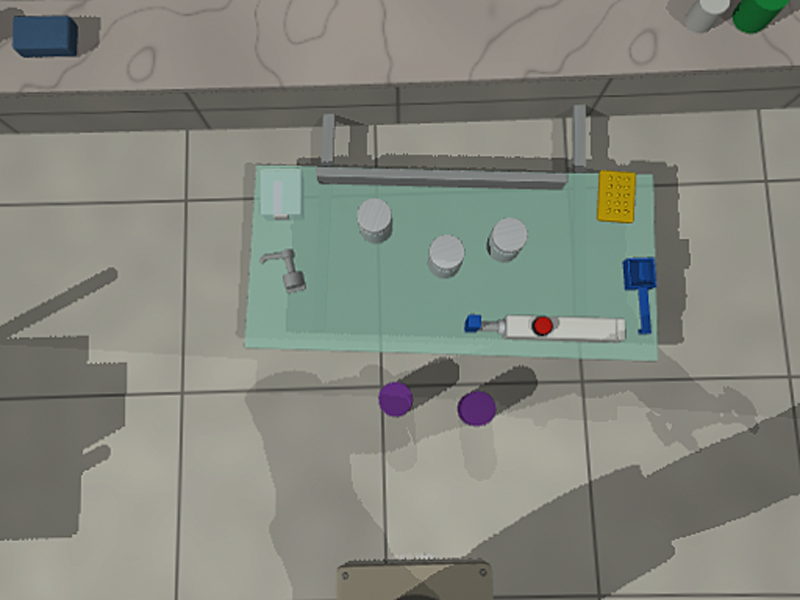

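The pictures show the three grey-lidded jars with lids at top-view (375,213), (447,250) and (510,233). The button is at (543,325), the grip at (473,322), and two purple decoys stand in front of the shelf.

Run:
```python
from h import *
b=cam("top");a=cam("scene");k=.64
off=lambda l:np.array(l,float)*k+(k-1)/2
C=onz(b,off([(256,165),(652,174),(657,360),(246,347)]),.06)
M=np.array([[.13,.31],[.13,-.31],[-.16,-.31],[-.16,.31]])
A=M-M.mean(0);B=C[:,:2]-C[:,:2].mean(0)
yaw=np.arctan2((A[:,0]*B[:,1]-A[:,1]*B[:,0]).sum(),(A*B).sum())
Rz=np.array([[np.cos(yaw),-np.sin(yaw)],[np.sin(yaw),np.cos(yaw)]])
t=C[:,:2].mean(0)-Rz@M.mean(0)
print("yaw deg",np.degrees(yaw),"t",t,"res mm",(C[:,:2]-(M@Rz.T+t))*1e3)
sh=lambda P:(P[:,:2]-t)@Rz
# colour blobs refine button & knob
hsv={}
for n,c in(("top",b),("scene",a)):
    H=cv2.cvtColor(c["color"],cv2.COLOR_RGB2HSV)
    for nm,lo,hi in(("red",(0,150,90),(6,255,255)),("blue",(100,150,60),(125,255,255)),("purple",(130,80,30),(160,255,255)),("yel",(20,150,90),(32,255,255))):
        m=cv2.inRange(H,lo,hi);_,_,st,ce=cv2.connectedComponentsWithStats(m)
        for s_,c_ in zip(st[1:],ce[1:]):
            if s_[4]>40: print(n,nm,c_.round(1),s_)
    hsv[n]=H
print("button",sh(onz(b,off([(543,325)]),.12)),"expect -.12,-.13")
print("knob",sh(onz(b,off([(473,319)]),.146)),"expect -.12,-.03")
L=onz(b,off([(375,213),(447,250),(510,233)]),.135);print("jars top",L,sh(L))
L2=onz(a,off([(416,364),(340,324),(267,333)]),.135);print("jars scene",L2,sh(L2))
print("button sc",sh(onz(a,off([(261,265)]),.12)))
print("purple",sh(onz(b,off([(395,398),(477,406)]),.075)))
W=np.r_[np.array([[.1,.21],[.1,-.17],[-.12,-.08],[-.12,-.13]])@Rz.T+t]
print("ledge ends, mouth, btn world",W)
np.savez("sh.npz",yaw=yaw,t=t)
```

```text
yaw deg -3.311332342339573 t [ 0.58105772 -0.07169791] res mm [[-1.00517036 -0.86157787]
 [-1.17379557  2.05535085]
 [ 0.91924948  2.17678049]
 [ 1.25971644 -3.37055347]]
top red [347.1 207.9] [342 203  11  11  93]
top blue [409.8 181.8] [399 165  21  49 553]
top blue [302.4 206.5] [297 202  11  10  91]
top purple [252.8 255. ] [242 244  22  23 373]
top purple [304.7 261. ] [293 250  24  22 420]
top yel [394.  125.4] [382 109  25  34 759]
scene red [166.  168.1] [161 165  11   8  66]
scene blue [209.6 173.6] [204 161  11  27 226]
scene blue [ 95.3 198. ] [ 81 171  29  44 560]
scene purple [218.6 158.6] [207 144  22  33 522]
scene purple [264.6 167. ] [255 151  21  33 600]
scene yel [ 84.6 252. ] [ 64 234  41  38 913]
button [[-0.11996604 -0.12947352]] expect -.12,-.13
knob [[-0.11787755 -0.02756914]] expect -.12,-.03
jars top [[ 0.62244036  0.0413957   0.135     ]
 [ 0.56423796 -0.06081162  0.135     ]
 [ 0.58641236 -0.15212579  0.135     ]] [[ 0.0347811   0.11529511]
 [-0.01742048  0.00989658]
 [ 0.00999133 -0.0799843 ]]
jars scene [[ 0.62311864  0.04429576  0.135     ]
 [ 0.56989138 -0.05752933  0.135     ]
 [ 0.59270903 -0.14779263  0.135     ]] [[ 0.03529073  0.11822951]
 [-0.01196609  0.01349994]
 [ 0.01602721 -0.07529467]]
button sc [[-0.11183016 -0.12470901]]
purple [[-0.22861112  0.0789427 ]
 [-0.23633985 -0.04141777]]
ledge ends, mouth, btn world [[ 0.69302067  0.13217533]
 [ 0.67107131 -0.24719023]
 [ 0.45663715 -0.14463296]
 [ 0.45374908 -0.19454948]]
```

```bash
cat >> h.py <<'E'
import os
if os.path.exists("sh.npz"):
    _s=np.load("sh.npz");YAW=float(_s["yaw"]);T=_s["t"]
    RT=R.from_euler("z",YAW)*R.from_quat([1,0,0,0])   # tool x=shelf x, tool y=-shelf y, z down
    def world(x,y,z):
        w=R.from_euler("z",YAW).apply([x,y,0]); return np.array([T[0]+w[0],T[1]+w[1],.06+z])
    def where():
        p=np.array(get_obs()["position"]); return R.from_euler("z",-YAW).apply(p-[T[0],T[1],.06])*1e3
    def delta(x,y,z):
        s=get_obs();q=R.from_quat(s["ee_rot"])
        print("shift tool mm",(q.inv().apply(world(x,y,z)-s["position"])*1e3).round(1),"turn deg",np.degrees((q.inv()*RT).as_rotvec()).round(2),"shift in aligned tool",(RT.inv().apply(world(x,y,z)-s["position"])*1e3).round(1))
E
python3 - <<'E'
import workcell
print([n for n in dir(workcell) if not n.startswith("_")],getattr(workcell,"tcp_to_tips",None))
from h import *
delta(-.04,.117,.14)
print(where())
E
```

```text
['MotionError', 'camera', 'get_obs', 'hand_in', 'tcp_to_tips'] 0.011
shift tool mm [ 537.7 -509.4   42.2] turn deg [-4.000e-02  1.000e-02  2.037e+01] shift in aligned tool [ 326.7 -664.7   41.8]
[-366.69772574 -547.7111487   181.8409101 ]
```

apply_moves(rows=[{"az":7,"gripper":0.6},{"az":7},{"az":6.4}], newtons=40)

```text
invalid input at $.rows[0]: expected keys x, y, z, ax, ay, az, gripper
```

apply_moves(rows=[{"x":0,"y":0,"z":0,"ax":0,"ay":0,"az":7,"gripper":0.6},{"x":0,"y":0,"z":0,"ax":0,"ay":0,"az":7,"gripper":0.6},{"x":0,"y":0,"z":0,"ax":0,"ay":0,"az":6.4,"gripper":0.6},{"x":16,"y":-33,"z":0,"ax":0,"ay":0,"az":0,"gripper":0.6},{"x":16,"y":-33,"z":0,"ax":0,"ay":0,"az":0,"gripper":0.6}], newtons=40)

```text
clock: 0.62
position: [0.2181, -0.5335, 0.2414]
ee_rot: [1.0, -0.031, -0.0, -0.0]
ft_force: [2.6, -1.3, 0.4]
grip_width: 0.4
grasp_force: 0.0
```

apply_moves(rows=[{"x":16,"y":-33,"z":0,"ax":0,"ay":0,"az":0,"gripper":0.6},{"x":16,"y":-33,"z":0,"ax":0,"ay":0,"az":0,"gripper":0.6},{"x":16,"y":-33,"z":0,"ax":0,"ay":0,"az":0,"gripper":0.6},{"x":16,"y":-33,"z":0,"ax":0,"ay":0,"az":0,"gripper":0.6},{"x":16,"y":-33,"z":0,"ax":0,"ay":0,"az":0,"gripper":0.6}])

```text
clock: 1.03
position: [0.3091, -0.3717, 0.2423]
ee_rot: [1.0, -0.029, -0.0, 0.0]
ft_force: [0.1, 0.4, 0.6]
grip_width: 0.397
grasp_force: 0.0
```

apply_moves(rows=[{"x":16,"y":-33,"z":0,"ax":0,"ay":0,"az":0,"gripper":0.6},{"x":16,"y":-33,"z":0,"ax":0,"ay":0,"az":0,"gripper":0.6},{"x":16,"y":-33,"z":0,"ax":0,"ay":0,"az":0,"gripper":0.6},{"x":16,"y":-33,"z":0,"ax":0,"ay":0,"az":0,"gripper":0.6},{"x":16,"y":-33,"z":0,"ax":0,"ay":0,"az":0,"gripper":0.6}])

```text
clock: 1.45
position: [0.3986, -0.2116, 0.2424]
ee_rot: [1.0, -0.029, 0.0, 0.0]
ft_force: [0.8, -0.8, 0.6]
grip_width: 0.402
grasp_force: 0.0
```

apply_moves(rows=[{"x":16,"y":-33,"z":0,"ax":0,"ay":0,"az":0,"gripper":0.6},{"x":16,"y":-33,"z":0,"ax":0,"ay":0,"az":0,"gripper":0.6},{"x":16,"y":-33,"z":0,"ax":0,"ay":0,"az":0,"gripper":0.6},{"x":16,"y":-33,"z":0,"ax":0,"ay":0,"az":0,"gripper":0.6},{"x":16,"y":-33,"z":0,"ax":0,"ay":0,"az":0,"gripper":0.6}])

```text
clock: 1.87
position: [0.4881, -0.0516, 0.2425]
ee_rot: [1.0, -0.029, 0.0, 0.0]
ft_force: [0.5, -1.4, -0.3]
grip_width: 0.402
grasp_force: 0.0
```

Run:
```python
from h import *
delta(-.03,.117,.04); print(where()); s=get_obs(); print(s["clock"],s["grip_width"],s["ft_force"],s["joint_pos"])
c=cam("wrist"); cv2.imwrite("pics/w1.png",c["color"][:,:,::-1])
```

```text
shift tool mm [  63.8 -102.4  142.5] turn deg [ 0.02 -0.03 -0.04] shift in aligned tool [  64.  -102.3  142.5]
[-93.97492972  14.68542639 182.46814713]
1.8667 0.4018108723044421 [ 0.54615507 -1.35926224 -0.27434829] [ 0.58280526  0.07320178 -0.59101631  1.77883181  0.04266147  1.30170085
 -1.64759738]
```

View pics/w1.png

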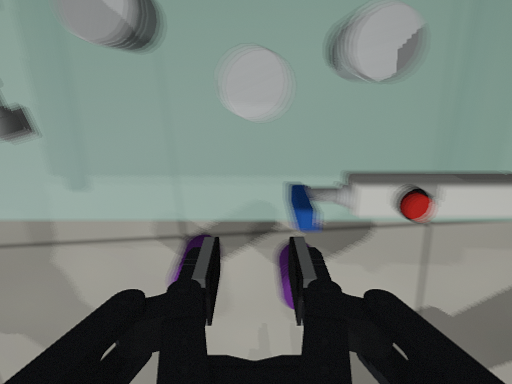

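The wrist view shows the lids at (98,10), (256,82) and (385,40), matching the layout. I'll go behind jar A, about 64 mm further and 102 mm to the left.

apply_moves(rows=[{"x":13,"y":-21,"z":0,"ax":0,"ay":0,"az":0,"gripper":0.6},{"x":13,"y":-21,"z":0,"ax":0,"ay":0,"az":0,"gripper":0.6},{"x":13,"y":-20,"z":10,"ax":0,"ay":0,"az":0,"gripper":0.6},{"x":13,"y":-20,"z":10,"ax":0,"ay":0,"az":0,"gripper":0.6},{"x":12,"y":-20,"z":10,"ax":0,"ay":0,"az":0,"gripper":0.6}])

```text
clock: 2.33
position: [0.5581, 0.0456, 0.2119]
ee_rot: [1.0, -0.029, 0.0, 0.0]
ft_force: [0.3, -0.8, -0.8]
grip_width: 0.401
grasp_force: 0.0
```

Run:
```python
from h import *
delta(-.03,.117,.04); print(where())
c=cam("wrist"); cv2.imwrite("pics/w2.png",c["color"][:,:,::-1])
# lid by grey mask
H=cv2.cvtColor(c["color"],cv2.COLOR_RGB2HSV); m=cv2.inRange(H,(0,0,130),(180,25,255))
_,_,st,ce=cv2.connectedComponentsWithStats(m)
for s,e in zip(st[1:],ce[1:]):
    if s[4]>800:
        w=onz(c,[e],.135)[0]; print(e,s,R.from_euler("z",-YAW).apply(w-[T[0],T[1],.06])*1e3)
```

```text
shift tool mm [ -0.3  -1.2 111.9] turn deg [ 0.01 -0.02 -0.05] shift in aligned tool [ -0.3  -1.2 111.9]
[-29.69417039 115.78104989 151.85614012]
[ 27.71228359 205.35930201] [   0    0  132  303 7278] [-29.88197583 273.26150259  75.        ]
[52.15841073 42.94220846] [  31    6   43   75 1938] [ 73.75539537 235.196607    75.        ]
[249.39550213 105.36506398] [ 209   64   81   83 5158] [ 37.61838814 118.56821953  75.        ]
[402.13466915 183.8695247 ] [ 344  150  100   69 4292] [-14.57566615  14.9399972   75.        ]
[481.86845169 313.37058595] [ 429  266   83  102 5154] [-122.03121872  -63.33613932   75.        ]
[235.17135207 328.6746988 ] [ 205  296   59   64 2988] [-136.81718482  131.06777368   75.        ]
[ 53.5188781 321.6639698] [  23  304   78   50 1854] [-129.53259556  275.34328556   75.        ]
[ 13.15405117 342.9749467 ] [   0  307   36   77 1876] [-150.809357    312.48879093   75.        ]
```

View pics/w2.png

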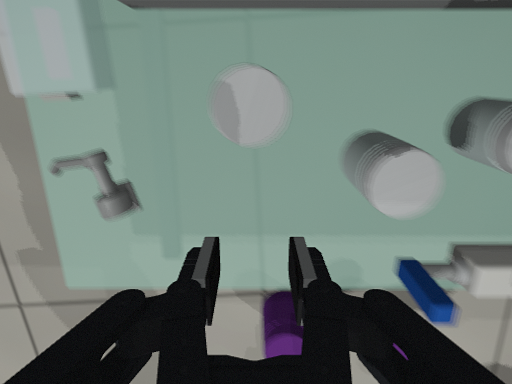

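Jar A's lid is at (250,105), which casts to shelf (38,118) mm, centred between the fingers. Lowering, then pushing slowly.

apply_moves(rows=[{"x":0,"y":-2,"z":28,"ax":0,"ay":0,"az":0,"gripper":0.6},{"x":0,"y":0,"z":28,"ax":0,"ay":0,"az":0,"gripper":0.6},{"x":0,"y":0,"z":28,"ax":0,"ay":0,"az":0,"gripper":0.6},{"x":0,"y":0,"z":28,"ax":0,"ay":0,"az":0,"gripper":0.6},{"x":10,"y":0,"z":0,"ax":0,"ay":0,"az":0,"gripper":0.6}])

```text
clock: 2.8
position: [0.5633, 0.0457, 0.0946]
ee_rot: [1.0, -0.029, -0.004, 0.001]
ft_force: [-0.7, 0.1, 0.1]
grip_width: 0.394
grasp_force: 0.0
```

apply_moves(rows=[{"x":10,"y":0,"z":0,"ax":0,"ay":0,"az":0,"gripper":0.6},{"x":6,"y":0,"z":0,"ax":0,"ay":0,"az":0,"gripper":0.6},{"x":4,"y":0,"z":0,"ax":0,"ay":0,"az":0,"gripper":0.6},{"x":4,"y":0,"z":0,"ax":0,"ay":0,"az":0,"gripper":0.6},{"x":4,"y":0,"z":0,"ax":0,"ay":0,"az":0,"gripper":0.6}])

```text
clock: 3.22
position: [0.5955, 0.0445, 0.1005]
ee_rot: [1.0, -0.029, -0.0, 0.0]
ft_force: [-1.6, 0.2, 0.8]
grip_width: 0.399
grasp_force: 0.9
```

apply_moves(rows=[{"x":4,"y":0,"z":0,"ax":0,"ay":0,"az":0,"gripper":0.6},{"x":4,"y":0,"z":0,"ax":0,"ay":0,"az":0,"gripper":0.6},{"x":4,"y":0,"z":0,"ax":0,"ay":0,"az":0,"gripper":0.6},{"x":4,"y":0,"z":0,"ax":0,"ay":0,"az":0,"gripper":0.6},{"x":4,"y":0,"z":0,"ax":0,"ay":0,"az":0,"gripper":0.6}])

```text
clock: 3.63
position: [0.6158, 0.0434, 0.1004]
ee_rot: [1.0, -0.029, -0.0, 0.0]
ft_force: [-2.3, -1.0, 1.6]
grip_width: 0.4
grasp_force: 1.1
```

Run:
```python
from h import *
print(where(),get_obs()["ft_force"]); delta(.043,.1176,.04)
```

```text
[ 28.01786837 116.93541573  40.37630004] [-2.33395319 -0.99676404  1.60899402]
shift tool mm [15.  -0.7  0.4] turn deg [ 0.    0.   -0.02] shift in aligned tool [15.  -0.7  0.4]
```

apply_moves(rows=[{"x":3,"y":0,"z":0,"ax":0,"ay":0,"az":0,"gripper":0.6},{"x":3,"y":0,"z":0,"ax":0,"ay":0,"az":0,"gripper":0.6},{"x":2,"y":0,"z":0,"ax":0,"ay":0,"az":0,"gripper":0.6},{"x":2,"y":0,"z":0,"ax":0,"ay":0,"az":0,"gripper":0.6},{"x":1,"y":0,"z":0,"ax":0,"ay":0,"az":0,"gripper":0.6}])

```text
clock: 4.05
position: [0.6266, 0.0428, 0.1003]
ee_rot: [1.0, -0.029, 0.0, 0.0]
ft_force: [-1.6, 0.5, 1.7]
grip_width: 0.403
grasp_force: 1.3
```

apply_moves(rows=[{"x":1,"y":0,"z":0,"ax":0,"ay":0,"az":0,"gripper":0.6},{"x":1,"y":0,"z":0,"ax":0,"ay":0,"az":0,"gripper":0.6},{"x":0,"y":0,"z":0,"ax":0,"ay":0,"az":0,"gripper":0.6}])

```text
clock: 4.3
position: [0.6285, 0.0427, 0.1003]
ee_rot: [1.0, -0.029, 0.0, 0.0]
ft_force: [-2.9, 0.6, 0.7]
grip_width: 0.404
grasp_force: 1.0
```

```bash
cat >> h.py <<'E'
def topjars(z=.135):
    c=cam("top");H=cv2.cvtColor(c["color"],cv2.COLOR_RGB2HSV)
    return c
E
python3 - <<'E'
from h import *
print(where(),get_obs()["ft_force"])
c=cam("top"); cv2.imwrite("pics/t2.png",cv2.resize(c["color"][90:240,140:440,::-1],None,fx=2.6,fy=2.6,interpolation=cv2.INTER_CUBIC))
E
```

```text
[ 40.79900598 116.92900819  40.30913489] [-2.86607728  0.61712419  0.69511425]
```

View pics/t2.png

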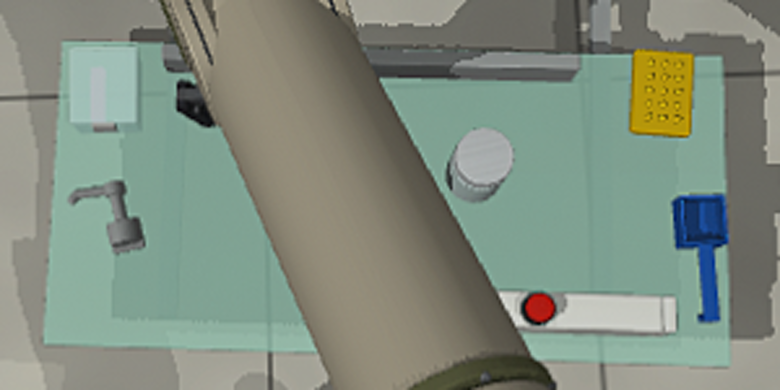

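The top view is blocked by the arm, so I'll creep on until the force rises.

apply_moves(rows=[{"x":1,"y":0,"z":0,"ax":0,"ay":0,"az":0,"gripper":0.6},{"x":1,"y":0,"z":0,"ax":0,"ay":0,"az":0,"gripper":0.6}])

```text
clock: 4.52
position: [0.6304, 0.0426, 0.1003]
ee_rot: [1.0, -0.029, -0.0, 0.0]
ft_force: [-2.2, -0.6, 1.8]
grip_width: 0.397
grasp_force: 1.2
```

apply_moves(rows=[{"x":1,"y":0,"z":0,"ax":0,"ay":0,"az":0,"gripper":0.6},{"x":1,"y":0,"z":0,"ax":0,"ay":0,"az":0,"gripper":0.6}])

```text
clock: 4.68
position: [0.6325, 0.0424, 0.1003]
ee_rot: [1.0, -0.029, 0.0, 0.0]
ft_force: [-2.0, 0.2, 2.2]
grip_width: 0.397
grasp_force: 1.3
```

apply_moves(rows=[{"x":1,"y":0,"z":0,"ax":0,"ay":0,"az":0,"gripper":0.6},{"x":1,"y":0,"z":0,"ax":0,"ay":0,"az":0,"gripper":0.6}])

```text
clock: 4.85
position: [0.6336, 0.0424, 0.1001]
ee_rot: [1.0, -0.029, -0.001, 0.0]
ft_force: [-10.3, 0.3, 7.7]
grip_width: 0.401
grasp_force: 5.2
```

apply_moves(rows=[{"x":1,"y":0,"z":0,"ax":0,"ay":0,"az":0,"gripper":0.6},{"x":0,"y":0,"z":0,"ax":0,"ay":0,"az":0,"gripper":0.6}])

```text
clock: 5.02
position: [0.6337, 0.0424, 0.1]
ee_rot: [1.0, -0.029, -0.002, 0.0]
ft_force: [-12.0, -0.7, 7.9]
grip_width: 0.401
grasp_force: 7.0
```

Run:
```python
from h import *
print(where(),get_obs()["ft_force"])
c=cam("wrist"); cv2.imwrite("pics/w3.png",c["color"][:,:,::-1])
```

```text
[ 45.95310385 116.93280435  40.02461046] [-11.96392868  -0.70852306   7.9358482 ]
```

View pics/w3.png

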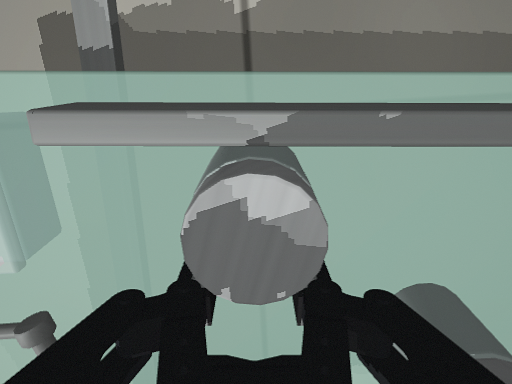

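Contact with the ledge is clear: 12 N, with the jar's back at the ledge foot around (255,148). Backing off and going low across to jar B at shelf (-15,15).

apply_moves(rows=[{"x":-10,"y":0,"z":0,"ax":0,"ay":0,"az":0,"gripper":0.6},{"x":-28,"y":0,"z":0,"ax":0,"ay":0,"az":0,"gripper":0.6},{"x":-28,"y":0,"z":0,"ax":0,"ay":0,"az":0,"gripper":0.6},{"x":-28,"y":0,"z":0,"ax":0,"ay":0,"az":0,"gripper":0.6},{"x":-28,"y":0,"z":0,"ax":0,"ay":0,"az":0,"gripper":0.6}])

```text
clock: 5.48
position: [0.5128, 0.0493, 0.1001]
ee_rot: [1.0, -0.029, 0.0, 0.0]
ft_force: [-0.8, 0.6, -0.5]
grip_width: 0.406
grasp_force: 0.0
```

apply_moves(rows=[{"x":0,"y":0,"z":0,"ax":0,"ay":0,"az":0,"gripper":0.6},{"x":0,"y":26,"z":0,"ax":0,"ay":0,"az":0,"gripper":0.6},{"x":0,"y":26,"z":0,"ax":0,"ay":0,"az":0,"gripper":0.6},{"x":0,"y":26,"z":0,"ax":0,"ay":0,"az":0,"gripper":0.6},{"x":0,"y":26,"z":0,"ax":0,"ay":0,"az":0,"gripper":0.6}])

```text
clock: 5.9
position: [0.5081, -0.0558, 0.1006]
ee_rot: [1.0, -0.029, 0.001, 0.0]
ft_force: [0.2, -0.2, -0.7]
grip_width: 0.398
grasp_force: 0.0
```

Run:
```python
from h import *
print(where(),get_obs()["ft_force"]); delta(-.075,.0145,.04)
c=cam("wrist"); cv2.imwrite("pics/w4.png",c["color"][:,:,::-1])
H=cv2.cvtColor(c["color"],cv2.COLOR_RGB2HSV); m=cv2.inRange(H,(0,0,110),(180,30,255))
_,_,st,ce=cv2.connectedComponentsWithStats(m)
for s,e in zip(st[1:],ce[1:]):
    if s[4]>1500:
        w=onz(c,[e],.135)[0]; print(e.round(),s,R.from_euler("z",-YAW).apply(w-[T[0],T[1],.06])*1e3)
```

```text
[-73.7674946   11.66461778  40.64063476] [ 0.15670174 -0.15699321 -0.71578702]
shift tool mm [-1.2 -2.8  0.6] turn deg [ 0.02 -0.09 -0.01] shift in aligned tool [-1.2 -2.8  0.6]
[458.  67.] [ 430   30   63   70 1766] [ 12.92066928 -46.05762385  75.        ]
[274. 157.] [  189    86   172   153 19065] [-13.05164398   5.50647631  75.        ]
[481. 341.] [ 422  311   90   73 3080] [-84.77156916 -74.51121065  75.        ]
```

View pics/w4.png

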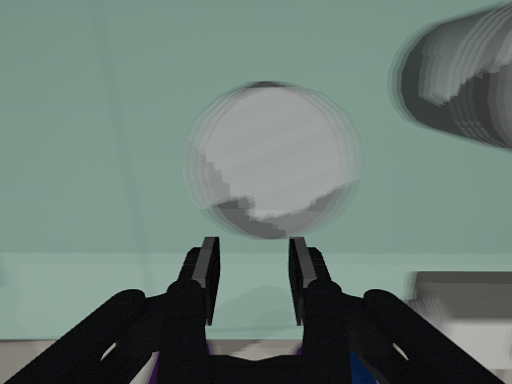

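Jar B sits a few mm right of finger centre (lid around (272,155)). I'll shift 2 mm and push.

apply_moves(rows=[{"x":10,"y":2,"z":0,"ax":0,"ay":0,"az":0,"gripper":0.6},{"x":10,"y":0,"z":0,"ax":0,"ay":0,"az":0,"gripper":0.6},{"x":5,"y":0,"z":0,"ax":0,"ay":0,"az":0,"gripper":0.6},{"x":4,"y":0,"z":0,"ax":0,"ay":0,"az":0,"gripper":0.6},{"x":4,"y":0,"z":0,"ax":0,"ay":0,"az":0,"gripper":0.6}])

```text
clock: 6.37
position: [0.5409, -0.0573, 0.1002]
ee_rot: [1.0, -0.028, -0.0, -0.0]
ft_force: [-2.1, 0.2, 1.2]
grip_width: 0.4
grasp_force: 0.9
```

apply_moves(rows=[{"x":4,"y":0,"z":0,"ax":0,"ay":0,"az":0,"gripper":0.6},{"x":4,"y":0,"z":0,"ax":0,"ay":0,"az":0,"gripper":0.6},{"x":4,"y":0,"z":0,"ax":0,"ay":0,"az":0,"gripper":0.6},{"x":4,"y":0,"z":0,"ax":0,"ay":0,"az":0,"gripper":0.6},{"x":4,"y":0,"z":0,"ax":0,"ay":0,"az":0,"gripper":0.6}])

```text
clock: 6.78
position: [0.5607, -0.0595, 0.1003]
ee_rot: [1.0, -0.029, 0.0, 0.0]
ft_force: [-1.1, 0.5, 0.4]
grip_width: 0.404
grasp_force: 0.7
```

apply_moves(rows=[{"x":4,"y":0,"z":0,"ax":0,"ay":0,"az":0,"gripper":0.6},{"x":4,"y":0,"z":0,"ax":0,"ay":0,"az":0,"gripper":0.6},{"x":4,"y":0,"z":0,"ax":0,"ay":0,"az":0,"gripper":0.6},{"x":4,"y":0,"z":0,"ax":0,"ay":0,"az":0,"gripper":0.6},{"x":4,"y":0,"z":0,"ax":0,"ay":0,"az":0,"gripper":0.6}])

```text
clock: 7.2
position: [0.5807, -0.0608, 0.1003]
ee_rot: [1.0, -0.029, 0.0, 0.0]
ft_force: [-0.9, 0.1, 1.5]
grip_width: 0.401
grasp_force: 0.8
```

apply_moves(rows=[{"x":4,"y":0,"z":0,"ax":0,"ay":0,"az":0,"gripper":0.6},{"x":4,"y":0,"z":0,"ax":0,"ay":0,"az":0,"gripper":0.6},{"x":4,"y":0,"z":0,"ax":0,"ay":0,"az":0,"gripper":0.6},{"x":4,"y":0,"z":0,"ax":0,"ay":0,"az":0,"gripper":0.6},{"x":4,"y":0,"z":0,"ax":0,"ay":0,"az":0,"gripper":0.6}])

```text
clock: 7.62
position: [0.6007, -0.0619, 0.1003]
ee_rot: [1.0, -0.029, 0.0, 0.0]
ft_force: [-1.2, 0.2, 1.7]
grip_width: 0.397
grasp_force: 0.8
```

Run:
```python
from h import *
print(where(),get_obs()["ft_force"]); delta(.046,.010,.04)
```

```text
[19.05204487 10.92998648 40.32070816] [-1.20454852  0.20612315  1.74397782]
shift tool mm [26.9  0.9  0.3] turn deg [ 0.01 -0.   -0.02] shift in aligned tool [26.9  0.9  0.3]
```

apply_moves(rows=[{"x":4,"y":0,"z":0,"ax":0,"ay":0,"az":0,"gripper":0.6},{"x":4,"y":0,"z":0,"ax":0,"ay":0,"az":0,"gripper":0.6},{"x":4,"y":0,"z":0,"ax":0,"ay":0,"az":0,"gripper":0.6},{"x":4,"y":0,"z":0,"ax":0,"ay":0,"az":0,"gripper":0.6},{"x":4,"y":0,"z":0,"ax":0,"ay":0,"az":0,"gripper":0.6}])

```text
clock: 8.03
position: [0.6206, -0.0631, 0.1003]
ee_rot: [1.0, -0.029, -0.0, 0.0]
ft_force: [-1.6, -0.3, -0.5]
grip_width: 0.401
grasp_force: 0.8
```

apply_moves(rows=[{"x":2,"y":0,"z":0,"ax":0,"ay":0,"az":0,"gripper":0.6},{"x":1,"y":0,"z":0,"ax":0,"ay":0,"az":0,"gripper":0.6},{"x":1,"y":0,"z":0,"ax":0,"ay":0,"az":0,"gripper":0.6}])

```text
clock: 8.28
position: [0.6243, -0.0632, 0.1002]
ee_rot: [1.0, -0.029, -0.0, 0.0]
ft_force: [-0.6, -0.2, 1.7]
grip_width: 0.401
grasp_force: 0.8
```

apply_moves(rows=[{"x":1,"y":0,"z":0,"ax":0,"ay":0,"az":0,"gripper":0.6},{"x":1,"y":0,"z":0,"ax":0,"ay":0,"az":0,"gripper":0.6}])

```text
clock: 8.45
position: [0.6262, -0.0634, 0.1003]
ee_rot: [1.0, -0.029, -0.0, 0.0]
ft_force: [-1.0, -0.1, 0.3]
grip_width: 0.398
grasp_force: 0.8
```

apply_moves(rows=[{"x":1,"y":0,"z":0,"ax":0,"ay":0,"az":0,"gripper":0.6},{"x":0,"y":0,"z":0,"ax":0,"ay":0,"az":0,"gripper":0.6}])

```text
clock: 8.62
position: [0.6269, -0.0634, 0.1002]
ee_rot: [1.0, -0.029, -0.001, 0.0]
ft_force: [-3.2, -0.7, 2.5]
grip_width: 0.402
grasp_force: 1.8
```

Run:
```python
from h import *
print(where(),get_obs()["ft_force"])
```

```text
[45.27708741 10.8870137  40.21863212] [-3.21405031 -0.66819494  2.51451097]
```

apply_moves(rows=[{"x":1,"y":0,"z":0,"ax":0,"ay":0,"az":0,"gripper":0.6},{"x":0,"y":0,"z":0,"ax":0,"ay":0,"az":0,"gripper":0.6},{"x":-10,"y":0,"z":0,"ax":0,"ay":0,"az":0,"gripper":0.6},{"x":-26,"y":0,"z":0,"ax":0,"ay":0,"az":0,"gripper":0.6},{"x":-26,"y":0,"z":0,"ax":0,"ay":0,"az":0,"gripper":0.6}])

```text
clock: 9.03
position: [0.5663, -0.0596, 0.1002]
ee_rot: [1.0, -0.029, 0.001, -0.0]
ft_force: [-0.7, 0.3, 1.2]
grip_width: 0.402
grasp_force: 0.0
```

apply_moves(rows=[{"x":-30,"y":0,"z":0,"ax":0,"ay":0,"az":0,"gripper":0.6},{"x":0,"y":0,"z":0,"ax":0,"ay":0,"az":0,"gripper":0.6},{"x":0,"y":30,"z":0,"ax":0,"ay":0,"az":0,"gripper":0.6},{"x":0,"y":30,"z":0,"ax":0,"ay":0,"az":0,"gripper":0.6},{"x":0,"y":28,"z":0,"ax":0,"ay":0,"az":0,"gripper":0.6}])

```text
clock: 9.45
position: [0.5318, -0.1475, 0.1009]
ee_rot: [1.0, -0.029, 0.001, 0.0]
ft_force: [0.9, -1.2, -0.7]
grip_width: 0.402
grasp_force: 0.0
```

apply_moves(rows=[{"x":0,"y":0,"z":0,"ax":0,"ay":0,"az":0,"gripper":0.6},{"x":0,"y":0,"z":0,"ax":0,"ay":0,"az":0,"gripper":0.6}])

```text
clock: 9.62
position: [0.5315, -0.148, 0.1004]
ee_rot: [1.0, -0.031, 0.001, 0.0]
ft_force: [-0.5, 1.0, 0.3]
grip_width: 0.398
grasp_force: 0.0
```

Run:
```python
from h import *
print(where(),get_obs()["ft_force"])
c=cam("wrist"); cv2.imwrite("pics/w5.png",c["color"][:,:,::-1])
```

```text
[-45.06875855 -79.00103655  40.43482367] [-0.51767138  0.95643387  0.32833339]
```

View pics/w5.png

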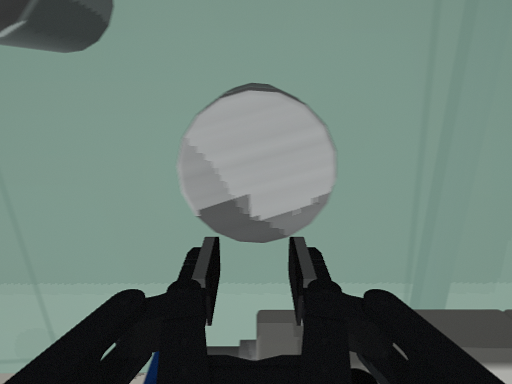

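Jar C is centred (lid around (257,163)). Pushing.

apply_moves(rows=[{"x":10,"y":0,"z":0,"ax":0,"ay":0,"az":0,"gripper":0.6},{"x":10,"y":0,"z":0,"ax":0,"ay":0,"az":0,"gripper":0.6},{"x":5,"y":0,"z":0,"ax":0,"ay":0,"az":0,"gripper":0.6},{"x":4,"y":0,"z":0,"ax":0,"ay":0,"az":0,"gripper":0.6},{"x":4,"y":0,"z":0,"ax":0,"ay":0,"az":0,"gripper":0.6}])

```text
clock: 10.08
position: [0.5644, -0.1471, 0.1003]
ee_rot: [1.0, -0.029, -0.0, -0.0]
ft_force: [-1.7, 0.5, 1.1]
grip_width: 0.4
grasp_force: 0.8
```

apply_moves(rows=[{"x":4,"y":0,"z":0,"ax":0,"ay":0,"az":0,"gripper":0.6},{"x":4,"y":0,"z":0,"ax":0,"ay":0,"az":0,"gripper":0.6},{"x":4,"y":0,"z":0,"ax":0,"ay":0,"az":0,"gripper":0.6},{"x":4,"y":0,"z":0,"ax":0,"ay":0,"az":0,"gripper":0.6},{"x":4,"y":0,"z":0,"ax":0,"ay":0,"az":0,"gripper":0.6}])

```text
clock: 10.5
position: [0.5845, -0.149, 0.1003]
ee_rot: [1.0, -0.029, -0.0, -0.0]
ft_force: [-1.1, -0.3, 0.6]
grip_width: 0.404
grasp_force: 0.8
```

apply_moves(rows=[{"x":4,"y":0,"z":0,"ax":0,"ay":0,"az":0,"gripper":0.6},{"x":4,"y":0,"z":0,"ax":0,"ay":0,"az":0,"gripper":0.6},{"x":4,"y":0,"z":0,"ax":0,"ay":0,"az":0,"gripper":0.6},{"x":4,"y":0,"z":0,"ax":0,"ay":0,"az":0,"gripper":0.6},{"x":4,"y":0,"z":0,"ax":0,"ay":0,"az":0,"gripper":0.6}])

```text
clock: 10.92
position: [0.6046, -0.1502, 0.1003]
ee_rot: [1.0, -0.029, 0.0, 0.0]
ft_force: [-1.8, 0.7, 0.7]
grip_width: 0.403
grasp_force: 0.8
```

apply_moves(rows=[{"x":4,"y":0,"z":0,"ax":0,"ay":0,"az":0,"gripper":0.6},{"x":4,"y":0,"z":0,"ax":0,"ay":0,"az":0,"gripper":0.6},{"x":2,"y":0,"z":0,"ax":0,"ay":0,"az":0,"gripper":0.6},{"x":2,"y":0,"z":0,"ax":0,"ay":0,"az":0,"gripper":0.6},{"x":1,"y":0,"z":0,"ax":0,"ay":0,"az":0,"gripper":0.6}])

```text
clock: 11.33
position: [0.6174, -0.151, 0.1003]
ee_rot: [1.0, -0.029, 0.0, 0.0]
ft_force: [-2.0, -0.4, 2.0]
grip_width: 0.401
grasp_force: 0.8
```

Run:
```python
from h import *
print(where(),get_obs()["ft_force"])
```

```text
[ 40.84392489 -77.05296543  40.31147736] [-1.96225943 -0.36143196  1.98036207]
```

apply_moves(rows=[{"x":1,"y":0,"z":0,"ax":0,"ay":0,"az":0,"gripper":0.6},{"x":1,"y":0,"z":0,"ax":0,"ay":0,"az":0,"gripper":0.6},{"x":1,"y":0,"z":0,"ax":0,"ay":0,"az":0,"gripper":0.6}])

```text
clock: 11.58
position: [0.6201, -0.1512, 0.1003]
ee_rot: [1.0, -0.029, 0.0, 0.0]
ft_force: [-1.0, 0.9, 1.3]
grip_width: 0.397
grasp_force: 0.7
```

apply_moves(rows=[{"x":1,"y":0,"z":0,"ax":0,"ay":0,"az":0,"gripper":0.6},{"x":1,"y":0,"z":0,"ax":0,"ay":0,"az":0,"gripper":0.6}])

```text
clock: 11.75
position: [0.6218, -0.1513, 0.1003]
ee_rot: [1.0, -0.029, -0.0, 0.0]
ft_force: [-7.4, 0.3, 4.2]
grip_width: 0.399
grasp_force: 3.3
```

apply_moves(rows=[{"x":1,"y":0,"z":0,"ax":0,"ay":0,"az":0,"gripper":0.6},{"x":0,"y":0,"z":0,"ax":0,"ay":0,"az":0,"gripper":0.6}])

```text
clock: 11.92
position: [0.6219, -0.1513, 0.1001]
ee_rot: [1.0, -0.029, -0.002, 0.0]
ft_force: [-8.9, 0.8, 5.4]
grip_width: 0.398
grasp_force: 4.6
```

All three are pressed against the ledge. I'll back off, lift, and look.

apply_moves(rows=[{"x":-10,"y":0,"z":0,"ax":0,"ay":0,"az":0,"gripper":0.6},{"x":-30,"y":0,"z":0,"ax":0,"ay":0,"az":0,"gripper":0.6},{"x":-30,"y":0,"z":-25,"ax":0,"ay":0,"az":0,"gripper":1.0},{"x":-30,"y":0,"z":-25,"ax":0,"ay":0,"az":0,"gripper":1.0},{"x":-30,"y":25,"z":-25,"ax":0,"ay":0,"az":0,"gripper":1.0}])

```text
clock: 12.33
position: [0.4945, -0.1621, 0.1737]
ee_rot: [1.0, -0.026, 0.0, -0.001]
ft_force: [1.1, -0.2, 0.4]
grip_width: 0.008
grasp_force: 0.0
```

apply_moves(rows=[{"x":-30,"y":25,"z":0,"ax":0,"ay":0,"az":0,"gripper":1.0},{"x":0,"y":0,"z":0,"ax":0,"ay":0,"az":0,"gripper":1.0},{"x":0,"y":0,"z":0,"ax":0,"ay":0,"az":0,"gripper":1.0}])

```text
clock: 12.58
position: [0.4626, -0.1916, 0.1735]
ee_rot: [1.0, -0.031, 0.001, 0.001]
ft_force: [1.2, 0.1, 0.1]
grip_width: 0.003
grasp_force: 0.0
```

Run:
```python
from h import *
print(where(),get_obs()["ft_force"],get_obs()["grip_width"]); delta(-.12,-.13,.085)
c=cam("scene"); w=cam("wrist");H=cv2.cvtColor(w["color"],cv2.COLOR_RGB2HSV)
m=cv2.inRange(H,(0,150,90),(6,255,255)); print("red px wrist",m.sum()//255, cv2.moments(m)["m10"]/max(1,cv2.moments(m)["m00"]),cv2.moments(m)["m01"]/max(1,cv2.moments(m)["m00"]))
a=c["color"][120:320,40:380,::-1]; cv2.imwrite("pics/s3.png",cv2.resize(a,None,fx=2.3,fy=2.3,interpolation=cv2.INTER_CUBIC))
```

```text
[-111.29024693 -126.54953073  113.50359377] [1.19350019 0.12068654 0.14924512] 0.0025004351176512994
shift tool mm [-8.7  3.4 28.5] turn deg [ 0.12 -0.07 -0.25] shift in aligned tool [-8.7  3.5 28.5]
red px wrist 820 262.65365853658534 226.0548780487805
```

View pics/s3.png

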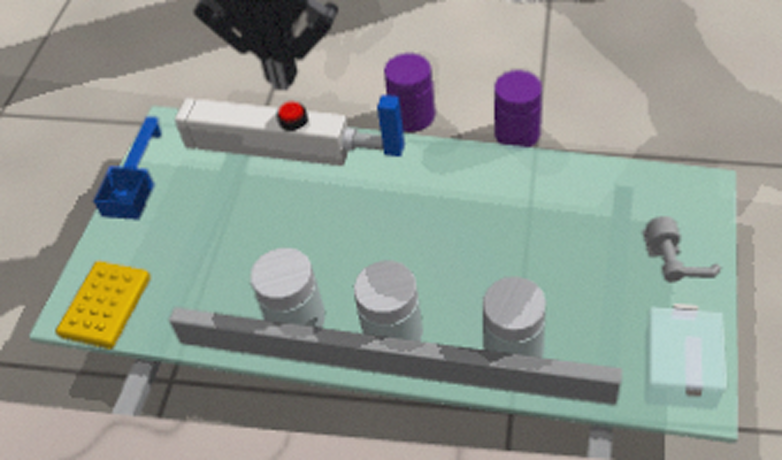

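All three jars stand against the ledge and the bystanders haven't moved. Pressing the button next.

apply_moves(rows=[{"x":-9,"y":3,"z":10,"ax":0,"ay":0,"az":0,"gripper":1.0},{"x":0,"y":0,"z":15,"ax":0,"ay":0,"az":0,"gripper":1.0},{"x":0,"y":0,"z":11,"ax":0,"ay":0,"az":0,"gripper":1.0},{"x":0,"y":0,"z":0,"ax":0,"ay":0,"az":0,"gripper":1.0}])

```text
clock: 13.02
position: [0.454, -0.1907, 0.1344]
ee_rot: [1.0, -0.028, -0.002, -0.001]
ft_force: [-0.4, 0.7, -0.5]
grip_width: -0.004
grasp_force: 0.0
```

apply_moves(rows=[{"x":0,"y":0,"z":2,"ax":0,"ay":0,"az":0,"gripper":1.0},{"x":0,"y":0,"z":2,"ax":0,"ay":0,"az":0,"gripper":1.0},{"x":0,"y":0,"z":2,"ax":0,"ay":0,"az":0,"gripper":1.0},{"x":0,"y":0,"z":1,"ax":0,"ay":0,"az":0,"gripper":1.0},{"x":0,"y":0,"z":1,"ax":0,"ay":0,"az":0,"gripper":1.0}])

```text
clock: 13.43
position: [0.4552, -0.1919, 0.1293]
ee_rot: [1.0, -0.029, 0.001, 0.0]
ft_force: [1.3, 1.1, 2.9]
grip_width: -0.0
grasp_force: 1.4
```

Run:
```python
from h import *
print(where(),get_obs()["ft_force"])
```

```text
[-118.73050667 -127.28064612   69.28749403] [1.33003642 1.13729977 2.86239811]
```

apply_moves(rows=[{"x":0,"y":0,"z":1,"ax":0,"ay":0,"az":0,"gripper":1.0},{"x":0,"y":0,"z":1,"ax":0,"ay":0,"az":0,"gripper":1.0},{"x":0,"y":0,"z":1,"ax":0,"ay":0,"az":0,"gripper":1.0}])

```text
clock: 13.68
position: [0.455, -0.192, 0.1261]
ee_rot: [1.0, -0.029, 0.001, 0.0]
ft_force: [2.0, 2.6, 2.8]
grip_width: 0.002
grasp_force: 1.4
```

apply_moves(rows=[{"x":0,"y":0,"z":1,"ax":0,"ay":0,"az":0,"gripper":1.0},{"x":0,"y":0,"z":1,"ax":0,"ay":0,"az":0,"gripper":1.0}])

```text
clock: 13.85
position: [0.455, -0.1922, 0.1249]
ee_rot: [1.0, -0.029, 0.0, 0.0]
ft_force: [-6.3, 3.4, 25.0]
grip_width: 0.002
grasp_force: 12.8
```

apply_moves(rows=[{"x":0,"y":0,"z":1,"ax":0,"ay":0,"az":0,"gripper":1.0},{"x":0,"y":0,"z":0,"ax":0,"ay":0,"az":0,"gripper":1.0}])

```text
clock: 14.02
position: [0.455, -0.1921, 0.1249]
ee_rot: [1.0, -0.029, 0.0, 0.001]
ft_force: [-7.3, 5.2, 26.7]
grip_width: 0.003
grasp_force: 13.3
```

The button bottomed out at TCP 65 mm above the shelf with 27 N. On to the grip.

apply_moves(rows=[{"x":0,"y":0,"z":-25,"ax":0,"ay":0,"az":0,"gripper":1.0},{"x":0,"y":0,"z":-28,"ax":0,"ay":0,"az":0,"gripper":0.5},{"x":0,"y":-32,"z":0,"ax":0,"ay":0,"az":0,"gripper":0.5},{"x":-1,"y":-32,"z":0,"ax":0,"ay":0,"az":0,"gripper":0.5},{"x":0,"y":-32,"z":0,"ax":0,"ay":0,"az":0,"gripper":0.5}])

```text
clock: 14.43
position: [0.4585, -0.0958, 0.1757]
ee_rot: [1.0, -0.03, -0.0, 0.0]
ft_force: [1.3, 0.1, -0.2]
grip_width: 0.5
grasp_force: 0.0
```

apply_moves(rows=[{"x":0,"y":0,"z":0,"ax":0,"ay":0,"az":0,"gripper":0.5},{"x":0,"y":0,"z":0,"ax":0,"ay":0,"az":0,"gripper":0.5}])

```text
clock: 14.6
position: [0.4587, -0.095, 0.1755]
ee_rot: [1.0, -0.028, -0.0, 0.0]
ft_force: [0.1, -0.2, 0.1]
grip_width: 0.5
grasp_force: 0.0
```

Run:
```python
from h import *
print(where(),get_obs()["ft_force"],get_obs()["grip_width"]); delta(-.12,-.03,.06)
w=cam("wrist");H=cv2.cvtColor(w["color"],cv2.COLOR_RGB2HSV)
m=cv2.inRange(H,(100,150,60),(125,255,255)); _,_,st,ce=cv2.connectedComponentsWithStats(m)
for s,e in zip(st[1:],ce[1:]):
    if s[4]>300: print(s,e,R.from_euler("z",-YAW).apply(onz(w,[e],.146)[0]-[T[0],T[1],.06])*1e3)
```

```text
[-120.77155924  -30.32315515  115.54158331] [ 0.12989586 -0.2067361   0.13588836] 0.499707736641599
shift tool mm [ 0.8 -0.4 55.5] turn deg [0.04 0.05 0.15] shift in aligned tool [ 0.8 -0.3 55.5]
[ 239  180   32   65 1776] [254.97466216 213.4481982 ] [-106.78440596  -30.85499169   86.        ]
```

The grip lies centred between the fingers. Descending and closing.

apply_moves(rows=[{"x":1,"y":0,"z":20,"ax":0,"ay":0,"az":0,"gripper":0.5},{"x":1,"y":0,"z":20,"ax":0,"ay":0,"az":0,"gripper":0.5},{"x":0,"y":0,"z":15,"ax":0,"ay":0,"az":0,"gripper":0.5},{"x":0,"y":0,"z":0,"ax":0,"ay":0,"az":0,"gripper":0.5},{"x":0,"y":0,"z":0,"ax":0,"ay":0,"az":0,"gripper":1.0}], newtons=60)

```text
clock: 15.07
position: [0.4604, -0.0973, 0.1203]
ee_rot: [1.0, -0.03, -0.001, -0.0]
ft_force: [0.3, -0.9, 0.3]
grip_width: 0.377
grasp_force: 0.0
```

apply_moves(rows=[{"x":0,"y":0,"z":0,"ax":0,"ay":0,"az":0,"gripper":1.0},{"x":0,"y":0,"z":0,"ax":0,"ay":0,"az":0,"gripper":1.0},{"x":0,"y":0,"z":0,"ax":0,"ay":0,"az":0,"gripper":1.0},{"x":0,"y":0,"z":0,"ax":0,"ay":0,"az":0,"gripper":1.0}])

```text
clock: 15.4
position: [0.4614, -0.0956, 0.1217]
ee_rot: [1.0, -0.029, 0.0, -0.0]
ft_force: [-1.2, 4.9, 1.0]
grip_width: 0.204
grasp_force: 59.1
```

Run:
```python
from h import *
s=get_obs();print(where(),s["ft_force"],s["grip_width"],s["grasp_force"]); delta(-.12,.13,.06)
```

```text
[-118.03213731  -30.81145704   61.74533217] [-1.15412661  4.88255548  1.04071878] 0.20353224875194476 59.07825171947479
shift tool mm [  -2.  -160.8    1.8] turn deg [-0.03 -0.04 -0.  ] shift in aligned tool [  -2.  -160.8    1.7]
```

Gripped (17 mm opening, 59 N). Pulling.

apply_moves(rows=[{"x":0,"y":-5,"z":0,"ax":0,"ay":0,"az":0,"gripper":1.0},{"x":0,"y":-8,"z":0,"ax":0,"ay":0,"az":0,"gripper":1.0},{"x":0,"y":-9,"z":0,"ax":0,"ay":0,"az":0,"gripper":1.0},{"x":0,"y":-9,"z":0,"ax":0,"ay":0,"az":0,"gripper":1.0},{"x":0,"y":-9,"z":0,"ax":0,"ay":0,"az":0,"gripper":1.0}])

```text
clock: 15.82
position: [0.4638, -0.0564, 0.1215]
ee_rot: [1.0, -0.03, 0.001, 0.001]
ft_force: [-2.0, -4.2, 5.4]
grip_width: 0.205
grasp_force: 60.0
```

apply_moves(rows=[{"x":0,"y":-9,"z":0,"ax":0,"ay":0,"az":0,"gripper":1.0},{"x":0,"y":-9,"z":0,"ax":0,"ay":0,"az":0,"gripper":1.0},{"x":0,"y":-9,"z":0,"ax":0,"ay":0,"az":0,"gripper":1.0},{"x":0,"y":-9,"z":0,"ax":0,"ay":0,"az":0,"gripper":1.0},{"x":0,"y":-9,"z":0,"ax":0,"ay":0,"az":0,"gripper":1.0}])

```text
clock: 16.23
position: [0.4665, -0.0113, 0.1215]
ee_rot: [1.0, -0.029, 0.001, 0.001]
ft_force: [-0.7, -6.8, 4.9]
grip_width: 0.201
grasp_force: 59.9
```

apply_moves(rows=[{"x":0,"y":-9,"z":0,"ax":0,"ay":0,"az":0,"gripper":1.0},{"x":0,"y":-9,"z":0,"ax":0,"ay":0,"az":0,"gripper":1.0},{"x":0,"y":-9,"z":0,"ax":0,"ay":0,"az":0,"gripper":1.0},{"x":0,"y":-9,"z":0,"ax":0,"ay":0,"az":0,"gripper":1.0},{"x":0,"y":-9,"z":0,"ax":0,"ay":0,"az":0,"gripper":1.0}])

```text
clock: 16.65
position: [0.4692, 0.0331, 0.1214]
ee_rot: [1.0, -0.029, 0.001, 0.001]
ft_force: [0.8, -7.5, 5.0]
grip_width: 0.206
grasp_force: 59.9
```

apply_moves(rows=[{"x":0,"y":-9,"z":0,"ax":0,"ay":0,"az":0,"gripper":1.0},{"x":0,"y":-9,"z":0,"ax":0,"ay":0,"az":0,"gripper":1.0},{"x":0,"y":-6,"z":0,"ax":0,"ay":0,"az":0,"gripper":1.0},{"x":0,"y":0,"z":0,"ax":0,"ay":0,"az":0,"gripper":1.0}])

```text
clock: 16.98
position: [0.4706, 0.0583, 0.1215]
ee_rot: [1.0, -0.029, 0.001, 0.001]
ft_force: [0.1, -5.2, 5.4]
grip_width: 0.204
grasp_force: 59.8
```

Run:
```python
from h import *
s=get_obs();print(where(),R.from_euler("z",-YAW).apply(s["ft_force"]),s["grip_width"],s["grasp_force"],s["clock"]); delta(-.12,.13,.06)
```

```text
[-117.80274147  123.38063098   61.46452756] [ 0.37945708 -5.17277364  5.42104099] 0.20381952779591925 59.76484537124634 16.9833
shift tool mm [-2.2 -6.6  1.5] turn deg [ 0.06 -0.09  0.03] shift in aligned tool [-2.2 -6.6  1.5]
```

apply_moves(rows=[{"x":0,"y":-2,"z":0,"ax":0,"ay":0,"az":0,"gripper":1.0},{"x":0,"y":-2,"z":0,"ax":0,"ay":0,"az":0,"gripper":1.0},{"x":0,"y":-2,"z":0,"ax":0,"ay":0,"az":0,"gripper":1.0}])

```text
clock: 17.23
position: [0.4709, 0.0628, 0.1214]
ee_rot: [1.0, -0.029, 0.001, 0.001]
ft_force: [0.5, -7.2, 4.2]
grip_width: 0.2
grasp_force: 59.8
```

apply_moves(rows=[{"x":0,"y":-1,"z":0,"ax":0,"ay":0,"az":0,"gripper":1.0},{"x":0,"y":-1,"z":0,"ax":0,"ay":0,"az":0,"gripper":1.0},{"x":0,"y":0,"z":0,"ax":0,"ay":0,"az":0,"gripper":1.0}])

```text
clock: 17.48
position: [0.471, 0.0645, 0.1213]
ee_rot: [1.0, -0.029, 0.001, 0.001]
ft_force: [0.6, -8.4, 4.7]
grip_width: 0.2
grasp_force: 60.0
```

apply_moves(rows=[{"x":0,"y":-1,"z":0,"ax":0,"ay":0,"az":0,"gripper":1.0},{"x":0,"y":-1,"z":0,"ax":0,"ay":0,"az":0,"gripper":1.0},{"x":0,"y":0,"z":0,"ax":0,"ay":0,"az":0,"gripper":1.0},{"x":0,"y":0,"z":0,"ax":0,"ay":0,"az":0,"gripper":1.0}])

```text
clock: 17.82
position: [0.4711, 0.0647, 0.1212]
ee_rot: [1.0, -0.03, 0.0, 0.002]
ft_force: [0.3, -15.3, 4.5]
grip_width: 0.203
grasp_force: 60.2
```

Run:
```python
from h import *
s=get_obs();print(where(),s["ft_force"])
c=cam("scene");a=c["color"][120:320,40:380,::-1]; cv2.imwrite("pics/s4.png",cv2.resize(a,None,fx=2.3,fy=2.3,interpolation=cv2.INTER_CUBIC))
```

```text
[-117.68372941  129.79656257   61.18643682] [  0.30795892 -15.27650072   4.50606509]
```

View pics/s4.png

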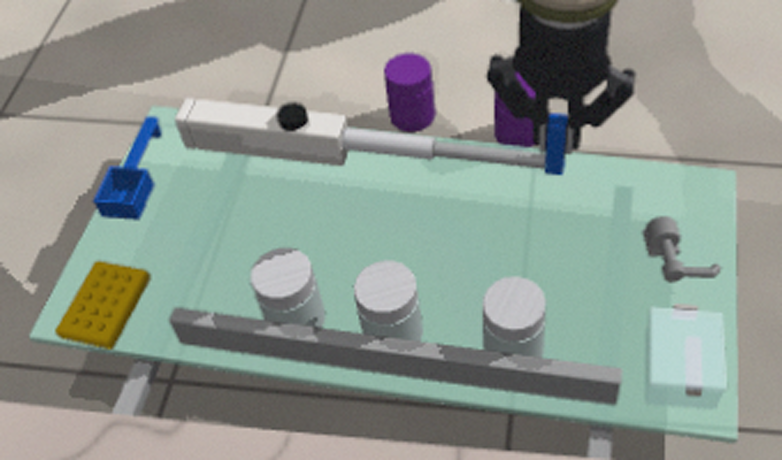

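The rail is fully out and hard on its stop (the force jumped to 15 N). The jars are in a row and the button is in. Handing in.

apply_moves(rows=[{"x":0,"y":0,"z":0,"ax":0,"ay":0,"az":0,"gripper":1.0},{"x":0,"y":0,"z":0,"ax":0,"ay":0,"az":0,"gripper":1.0},{"x":0,"y":0,"z":0,"ax":0,"ay":0,"az":0,"gripper":1.0},{"x":0,"y":0,"z":0,"ax":0,"ay":0,"az":0,"gripper":1.0}])

```text
clock: 18.2
position: [0.4711, 0.0647, 0.1212]
ee_rot: [1.0, -0.03, 0.0, 0.002]
ft_force: [-0.9, -13.4, 5.3]
grip_width: 0.202
grasp_force: 60.2
```

```bash
python3 -c "
from workcell import *
print(hand_in())"
```

```text
the job is handed in; nothing more can be done
None
```

I handed the job in at 18.2 s: all three jars stand against the ledge, the lock button is in, the rail is held at its second stop, and the bystanders look unmoved; no verdict was returned.

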